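# Make up two punch-and-die kits

### The job

Make up the two tooling kits: in the blue tray the brass-coloured round die in the white-floored bay with the red hex nut set on top of it, and the round steel punch in the other bay; in the yellow tray the square steel die in the white-floored bay and the brass-coloured square punch in the other. Every part must end standing upright, the nut centred on its die, and none may be tipped over on the way. Leave the green die, the oil can and the clamp where they are.

Things in the scene. Friction and masses are not known exactly. Their poses are not given: they have to be found in the camera images.
- blue_tray: Blue plastic kit tray, fixed to the bench, low open tray, 150 x 84 mm, walls 10 mm high and 4 mm thick, a 4 mm divider of the same height across the middle making two equal bays 69 mm x 76 mm, inner floor about 4 mm above the bench. Origin: centre of the underside; x runs along the 150 mm length, z up. The bay with the white floor (the die bay) is centred at x = -36.5 mm, the bay with the bare blue floor (the punch bay) at x = +36.5 mm. It may be turned any way round.
- yellow_tray: Yellow plastic kit tray, fixed to the bench, low open tray, 150 x 84 mm, walls 10 mm high and 4 mm thick, a 4 mm divider of the same height across the middle making two equal bays 69 mm x 76 mm, inner floor about 4 mm above the bench. Origin: centre of the underside; x runs along the 150 mm length, z up. The bay with the white floor (the die bay) is centred at x = -36.5 mm, the bay with the bare yellow floor (the punch bay) at x = +36.5 mm. It may be turned any way round.
- round_punch: Round punch of bright steel, 60 mm tall: foot 34 mm diameter and 12 mm high, round body 26 mm diameter from 13 to 48 mm height, round tip 14 mm diameter above. Origin: centre of the underside, z up to the tip; about 0.2 kg. Stands upright on the bench at the start, loose.
- square_punch: Square punch, brass-coloured, 60 mm tall: foot 34 x 34 mm and 12 mm high, body 26 x 26 mm from 12 to 49 mm height, tip 14 x 14 mm above. Origin: centre of the underside, x and y square to its sides, z up to the tip; about 0.22 kg. Stands upright on the bench at the start, loose.
- round_die: Round die, brass-coloured ring, 44 mm outer diameter, 34 mm high, with an 18 mm hole through it. Origin: centre of the underside, z up along the hole; about 0.3 kg. Stands upright on the bench at the start, loose.
- square_die: Square die of bright steel, 44 x 44 mm, 34 mm high, with an 18 mm square hole down the middle. Origin: centre of the underside, x and y square to its sides, z up; about 0.35 kg. Stands upright on the bench at the start, loose.
- hex_nut: Red hexagonal coupling nut, 44 mm across flats (51 mm across corners), 30 mm high, its black thread hole seen on top (it is solid). Origin: centre of the underside, z up; x is square to one pair of flats (others at every 60 degrees); about 0.22 kg. Stands upright on the bench at the start, loose.
- spare_die: Green oblong die, 52 mm (x) x 36 mm (y), 34 mm high, a black slot on top. Origin: centre of the underside. Belongs to neither kit; leave it standing where it is.
- oil_can: Grey and orange can, 52 mm diameter, about 100 mm tall, loose. Origin: centre of the underside. Leave it.
- clamp: Dark steel C-clamp lying flat, about 110 x 145 mm and 22 mm thick, loose. Origin: on its underside, middle of the frame. Leave it.
Not all that is in view belongs to the job. What is shaped like the round_punch but pink is not meant. Leave any pink look-alike of the square_die alone.

How it is judged:
By the outcome, as a careful person would: the job done as asked, in the order asked, and still so for the second after the job is handed in, with the robot touching nothing.
It also fails if it takes over 120 s, if anything falls off the work surface, if the arm or the gripper's body presses on something with over 40 N, if the wrist force passes 120 N, or if a joint passes its speed limit or range.

### The arm

A 6-joint arm with a two-finger parallel gripper is mounted at the origin on the work surface. World frame = base frame: x ahead of the robot, y to its left, z up, the work surface at z = 0. Lengths are in mm, angles in rad, forces in N, time in s.
With the tool pointing down it reaches from about 275 to 750 mm from the base axis. Payload 10.2 kg.
Tool frame: the origin (TCP) lies on the centre line of the jaws, within the pads' length; the fingertips stand 17 mm ahead of it and the grasp point (between the pads) lies 2 mm behind it; z points along the fingers, y is the line along which they close (so a half turn about z gives the same grasp; the last joint's range is limited). The gripper opens to 85 mm and grips with 20 to 120 N. Pads are 22 mm wide; open, the fingers measure 114 mm over their backs; the gripper's body (76 mm by 85 mm) begins 54 mm behind the grasp point. The pads swing forward as they close: fully open they stand 13 mm farther back than shut.
Start: joints at [-1.561, 0.313, 1.498, -0, 1.331, -0.223], TCP at [121.105, -510.847, 248.294] pointing down, gripper open.
Joint ranges: [-2.94, 2.94], [-0.97, 2.17], [0.19, 2.56], [-1.23, 4.37], [0.02, 3.11], [-2.88, 2.88]. Speed limits (rad/s): [2.39, 2.39, 3.01, 3.14, 3.14, 3.14].

### API

Orientations are given as a unit quaternion [w, x, y, z].
In Python, from rig import ctrl gives the robot as it stands. The module is installed in compiled form; this text tells all that it offers.
- The arm moves only by the shell command python3 -m jog 'ROWS' [FORCE]. ROWS is JSON, a list of rows, each an object with "delta_pos": the shift along the world's x, y, z in mm, a list of three; "angular": the turn, a rotation vector about the world's x, y, z in rad, a list of three; "fingers": the opening, from 0 (shut) to 1 (fully open). In form: [{"delta_pos": [tx, ty, tz], "angular": [rx, ry, rz], "fingers": fingers}, ...]. A call has 1 to 10 rows; each row is the pose to reach, as a shift and turn from the pose commanded when the call began; what a row does not reach only later rows make up. A row lasts 1/8 s, in which the tool goes at most 62.5 mm and 10.7 degrees, less where a joint would pass 70% of its speed; a pose out of reach is approached as far as the arm can. A call with a gripper value outside its range is refused whole. The fingers move at their own pace and stop on an object; FORCE is the grip in N (left out, the last holds). Time passes only in rows, so rows that repeat a pose let the fingers close. It gives the time, the measured TCP pose, the force, the opening and the grip force at its end, in the units of the state.
- ctrl.sense(): the state, without advancing time (a new reading comes with each control period).
- ctrl.capture(name): name is "side" or "top" or "wrist"; returns a dict with "pixels" (420x560x3 uint8, blue, green, red), "fx", "fy", "cx", "cy" (pixels), "R" (3x3) and "t" (3): a world point X has camera coordinates R X + t. Camera axes: x right, y down, z forward; pixel columns grow to the right and rows downward; lengths in mm; the calibration is good to about 2 mm. The wrist camera is an equidistant fisheye: a pixel r from the principal point sees the ray r / f radians off the axis. A picture is of the moment at which its call begins. There is no depth.
- ctrl.finish_job(): hands the job in; it is judged then, once.
The state is a dict: "time_s": time; "joints": joint angles; "dq": joint speeds; "tau": joint torques, N m; "eef_pos": TCP position; "ee_rot": TCP orientation; "force": force on the tool from outside, world axes, zero at the start; "wrist_torque": the same for the moment, N m; "grip_width": opening from 0.0 (shut) to 1.0 (fully open); "grip_force": force on a finger pad.
Only numpy, scipy, OpenCV 4.12 (cv2) and the standard library are available. Lean on these libraries where they do the work, as an engineer would, in place of code of your own. Each camera call takes 0.05 s, during which the arm holds its last target. There are 200 camera calls.

## Working session

There is one attempt and no reset: what is moved stays moved. The work goes in short steps, Python scripts to look and compute and a shell command to move; the robot and the scene stay as the last step left them, time stands still between calls to the robot, and variables do not carry over. Pictures are saved under pics/ and viewed, at most 14 in all, crops included, and the job is handed in when it is done.

```bash
mkdir -p pics; cat > h.py <<'E'
import cv2, numpy as np
from rig import ctrl
def snap(cam,name):
    c=ctrl.capture(cam); np.savez(f'pics/{name}.npz',**{k:np.array(v) for k,v in c.items()}); cv2.imwrite(f'pics/{name}.png',c['pixels']); return c
def load(name): return dict(np.load(f'pics/{name}.npz'))
def ray(c,u,v,wrist=False):
    a=np.array([(u-c['cx'])/c['fx'],(v-c['cy'])/c['fy']],float)
    if wrist:
        r=np.hypot(*a); d=np.array([*(a/max(r,1e-9)*np.sin(r)),np.cos(r)])
    else: d=np.array([*a,1.])
    R=np.array(c['R']); return -R.T@np.array(c['t']).ravel(), R.T@d
def onz(c,u,v,z,wrist=False):
    o,d=ray(c,u,v,wrist); return (o+d*(z-o[2])/d[2])
E
python3 - <<'E'
from h import *
for n in ('top','side','wrist'):
    c=snap(n,n+'0'); print(n,c['fx'],c['cx'],c['cy'],-np.array(c['R']).T@np.array(c['t']).ravel())
    print(np.array(c['R']).round(3).tolist())
E
```

```text
top 502.61790230345025 275.57790184287035 207.39317330158002 [ 342.41063872   72.71010013 1166.04131027]
[[0.025, -1.0, 0.002], [-0.981, -0.025, -0.195], [0.195, 0.003, -0.981]]
side 508.68641862538374 287.8081254737948 215.39526037612663 [324.41875032 862.14885684 678.03369123]
[[-0.963, -0.268, 0.002], [-0.161, 0.571, -0.805], [0.214, -0.776, -0.594]]
wrist 325.19226210127806 277.99603877084616 201.33939850817544 [ 186.04109519 -496.12863022  372.84291403]
[[0.231, -0.973, -0.001], [-0.937, -0.223, 0.268], [-0.261, -0.061, -0.963]]
```

View pics/top0.png

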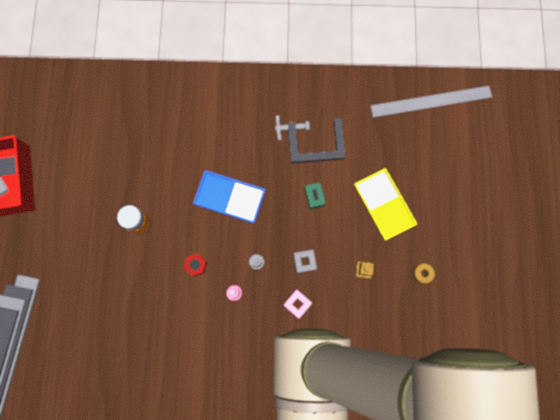

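View pics/side0.png

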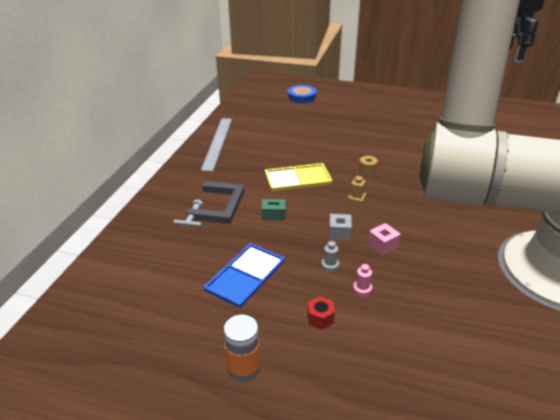

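The top view shows the blue tray at (229,196) with its white bay to the right, and the yellow tray at (385,204) with its white bay at the upper left. The parts are the nut (195,264), round punch (257,262), square die (305,261), square punch (366,270) and round die (425,273). The pink look-alikes are at (234,293) and (298,304). The side view agrees.

```bash
python3 - <<'E'
from h import *
c=load('top0'); im=c['pixels']; hsv=cv2.cvtColor(im,cv2.COLOR_BGR2HSV)
def rep(n,mask,win,z):
    u0,v0,u1,v1=win; m=np.zeros(mask.shape,np.uint8); m[v0:v1,u0:u1]=mask[v0:v1,u0:u1]
    cs,_=cv2.findContours(m,cv2.RETR_EXTERNAL,cv2.CHAIN_APPROX_NONE); k=max(cs,key=cv2.contourArea)
    (cu,cv_),wh,a=cv2.minAreaRect(k); b=cv2.boxPoints(((cu,cv_),wh,a))
    P=onz(c,cu,cv_,z); B=np.array([onz(c,*p,z)[:2] for p in b])
    e=[B[1]-B[0],B[2]-B[1]]
    print(n,(round(cu),round(cv_)),P.round(0)[:2],[ (round(np.hypot(*x)),round(np.degrees(np.arctan2(x[1],x[0])))) for x in e],'reach',round(np.hypot(*P[:2])))
H,S,V=[hsv[...,i].astype(int) for i in range(3)]
g=lambda x:x.astype(np.uint8)*255
rep('blue',g((H>95)&(H<130)&(S>120)),(180,160,280,230),10)
rep('white in blue',g((S<60)&(V>170)),(180,160,280,230),4)
rep('yel',g((H>22)&(H<35)&(S>150)),(340,160,430,250),10)
rep('white in yel',g((S<60)&(V>170)),(340,160,430,250),4)
rep('nut',g(((H<6)|(H>172))&(S>140)&(V>90)),(180,250,215,280),28)
rep('rpunch',g((S<70)&(V>70)),(245,250,270,276),15)
rep('sqdie',g((S<70)&(V>70)),(290,245,322,277),32)
rep('sqpunch',g((H>14)&(H<32)&(S>90)&(V>110)),(350,255,385,285),15)
rep('rdie',g((H>14)&(H<32)&(S>90)&(V>110)),(405,255,445,290),32)
rep('green',g((H>60)&(H<95)&(S>60)),(300,175,335,215),32)
E
```

```text
blue (229, 196) [596. 187.] [(87, -14), (154, -107)] reach 625
white in blue (244, 201) [587. 152.] [(77, -16), (70, -107)] reach 606
yel (385, 204) [ 587. -181.] [(92, -60), (158, -153)] reach 615
white in yel (377, 190) [ 621. -164.] [(77, -60), (69, -153)] reach 642
nut (195, 264) [433. 256.] [(46, -43), (52, -133)] reach 503
rpunch (256, 262) [444. 117.] [(34, -89), (34, -178)] reach 459
sqdie (305, 261) [446.   8.] [(49, -79), (48, -170)] reach 446
sqpunch (364, 270) [ 431. -129.] [(38, -6), (41, -94)] reach 451
rdie (424, 273) [ 427. -261.] [(44, -45), (46, -135)] reach 500
green (314, 195) [599. -13.] [(37, -74), (54, -166)] reach 599
```

```bash
python3 -m jog '[{"delta_pos":[259,311,0],"angular":[0,0,0],"fingers":1},{"delta_pos":[259,311,0],"angular":[0,0,0],"fingers":1},{"delta_pos":[259,311,0],"angular":[0,0,0],"fingers":1},{"delta_pos":[259,311,0],"angular":[0,0,0],"fingers":1},{"delta_pos":[259,311,0],"angular":[0,0,0],"fingers":1},{"delta_pos":[259,311,0],"angular":[0,0,0],"fingers":1},{"delta_pos":[259,311,0],"angular":[0,0,0],"fingers":1},{"delta_pos":[259,311,0],"angular":[0,0,0],"fingers":1},{"delta_pos":[259,311,0],"angular":[0,0,0],"fingers":1}]' 40
python3 - <<'E'
from h import *
from scipy.spatial.transform import Rotation as Ro
c=snap('wrist','w1'); s=ctrl.sense(); q=s['ee_rot']; print(s['eef_pos'],s['joints'],s['force'])
print(Ro.from_quat([*q[1:],q[0]]).as_matrix().round(3))
print(-np.array(c['R']).T@np.array(c['t']).ravel())
E
```

```text
time_s: 1.27
eef_pos: [379.8, -200.2, 248.2]
ee_rot: [-0.0, 0.993, 0.116, -0.0]
force: [-0.2, 0.3, 0.2]
grip_width: 1.002
grip_force: 0.0
[ 379.67329729 -200.44720304  248.18709281] [-7.59955621e-01  9.99691368e-02  1.76213674e+00 -1.95447261e-04
  1.27972467e+00  5.79080960e-01] [-0.20890053  0.0601509   0.08601254]
[[ 0.973  0.23  -0.   ]
 [ 0.23  -0.973  0.   ]
 [-0.    -0.    -1.   ]]
[ 444.79136832 -185.57237433  373.17022652]
```

View pics/w1.png

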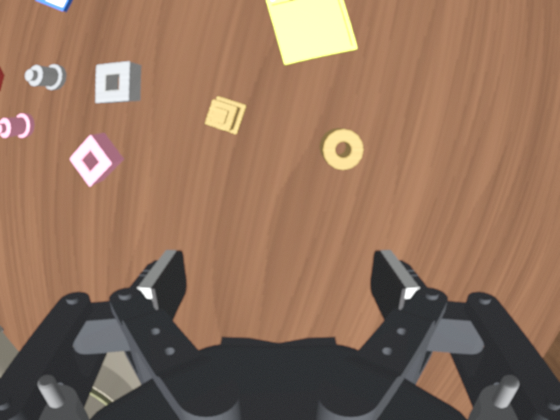

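The wrist view shows the round die at (343,149), square punch at (226,115) and square die at (117,82), all as expected.

```bash
cat >> h.py <<'E'
def mask(im,kind):
    hsv=cv2.cvtColor(im,cv2.COLOR_BGR2HSV); H,S,V=[hsv[...,i].astype(int) for i in range(3)]
    m={'brass':(H>12)&(H<34)&(S>75)&(V>150),'steel':(S<70)&(V>70),'red':((H<6)|(H>172))&(S>140)&(V>90),
       'blue':(H>95)&(H<130)&(S>120),'yel':(H>22)&(H<35)&(S>110)&(V>120),'white':(S<60)&(V>170)}[kind]
    return m.astype(np.uint8)*255
def blob(c,kind,win,z,wrist=True):
    u0,v0,u1,v1=win; f=mask(c['pixels'],kind); m=np.zeros_like(f); m[v0:v1,u0:u1]=f[v0:v1,u0:u1]
    k=max(cv2.findContours(m,cv2.RETR_EXTERNAL,cv2.CHAIN_APPROX_NONE)[0],key=cv2.contourArea)
    P=np.array([onz(c,*p[0],z,wrist)[:2] for p in k])   # contour on plane z
    r=cv2.minAreaRect(P.astype(np.float32)); (x,y),R=cv2.minEnclosingCircle(P.astype(np.float32))
    return dict(rect=(np.round(r[0],1),np.round(r[1],1),round(r[2],1)),circ=(round(x,1),round(y,1),round(R,1)),P=P)
def show(n,d): print(n,'rect',*d['rect'],'circ',d['circ'])
E
python3 - <<'E'
from h import *
c=load('w1')
show('rdie',blob(c,'brass',(310,120,380,180),34))
show('rdie@17',blob(c,'brass',(310,120,380,180),17))
E
```

```text
rdie rect [ 424.7 -261.5] [46.7 45.9] 6.9 circ (425.5, -259.9, 25.7)
rdie@17 rect [ 423.6 -265.3] [49.  48.2] 6.9 circ (424.5, -263.6, 27.0)
```

```bash
python3 -m jog '[{"delta_pos":[44,-62,-60],"angular":[0,0,0],"fingers":1},{"delta_pos":[44,-62,-100],"angular":[0,0,0],"fingers":1},{"delta_pos":[44,-62,-150],"angular":[0,0,0],"fingers":1},{"delta_pos":[44,-62,-190],"angular":[0,0,0],"fingers":0.9},{"delta_pos":[44,-62,-223],"angular":[0,0,0],"fingers":0.8},{"delta_pos":[44,-62,-223],"angular":[0,0,0],"fingers":0.3},{"delta_pos":[44,-62,-223],"angular":[0,0,0],"fingers":0.3},{"delta_pos":[44,-62,-223],"angular":[0,0,0],"fingers":0.3},{"delta_pos":[44,-62,-223],"angular":[0,0,0],"fingers":0.3},{"delta_pos":[44,-62,-223],"angular":[0,0,0],"fingers":0.3}]' 40
```

```text
time_s: 2.58
eef_pos: [424.2, -261.9, 25.6]
ee_rot: [0.0, 0.993, 0.116, 0.0]
force: [-0.4, 0.0, -4.0]
grip_width: 0.505
grip_force: 41.1
```

```bash
python3 -m jog '[{"delta_pos":[0,0,55],"angular":[0,0,0],"fingers":0.3},{"delta_pos":[161,342,175],"angular":[0,0,1.05],"fingers":0.3},{"delta_pos":[161,342,175],"angular":[0,0,1.05],"fingers":0.3},{"delta_pos":[161,342,175],"angular":[0,0,1.05],"fingers":0.3},{"delta_pos":[161,342,175],"angular":[0,0,1.05],"fingers":0.3},{"delta_pos":[161,342,175],"angular":[0,0,1.05],"fingers":0.3},{"delta_pos":[161,342,175],"angular":[0,0,1.05],"fingers":0.3},{"delta_pos":[161,342,175],"angular":[0,0,1.05],"fingers":0.3},{"delta_pos":[161,342,175],"angular":[0,0,1.05],"fingers":0.3},{"delta_pos":[161,342,175],"angular":[0,0,1.05],"fingers":0.3}]'
python3 - <<'E'
from h import *
c=snap('wrist','w2'); s=ctrl.sense(); print(s['eef_pos'],s['grip_width'],s['joints'])
for n,z in(('white',4),('blue',10)):
  try: show(n,blob(c,n,(0,0,560,420),z))
  except Exception as e: print(e)
E
```

```text
time_s: 3.82
eef_pos: [584.6, 79.5, 199.8]
ee_rot: [-0.0, 0.801, 0.598, -0.001]
force: [-0.2, -0.8, -2.7]
grip_width: 0.502
grip_force: 43.2
[584.6444219   79.27103052 199.83463818] 0.505029178883917 [-6.35708412e-02  4.94563749e-01  1.36200955e+00 -2.08920323e-04
  1.28619303e+00  2.25564474e-01]
white rect [584.6 151. ] [68.6 75.8] 73.8 circ (584.6, 150.8, 50.0)
blue rect [606.4 222.9] [72.4 81.7] 74.6 circ (605.4, 223.7, 53.0)
```

View pics/w2.png

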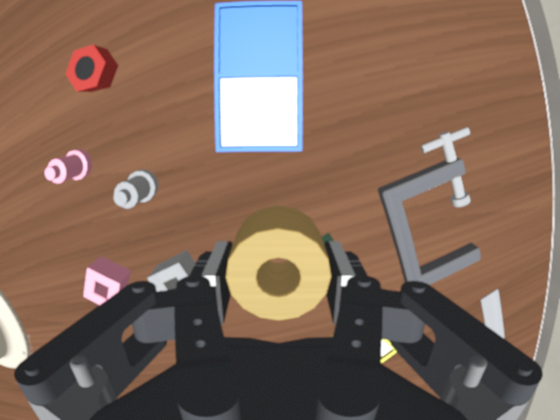

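The tray's white bay is at (258,112) px and measures 68.6 x 75.8 mm centred at (584.6,151), matching the given size. The die is held squarely.

```bash
python3 -m jog '[{"delta_pos":[0,50,-30],"angular":[0,0,0],"fingers":0.3},{"delta_pos":[0,72,-80],"angular":[0,0,0],"fingers":0.3},{"delta_pos":[0,72,-125],"angular":[0,0,0],"fingers":0.3},{"delta_pos":[0,72,-155],"angular":[0,0,0],"fingers":0.3},{"delta_pos":[0,72,-166],"angular":[0,0,0],"fingers":0.3},{"delta_pos":[0,72,-170],"angular":[0,0,0],"fingers":0.3},{"delta_pos":[0,72,-170],"angular":[0,0,0],"fingers":0.3},{"delta_pos":[0,72,-170],"angular":[0,0,0],"fingers":0.6},{"delta_pos":[0,72,-170],"angular":[0,0,0],"fingers":0.66},{"delta_pos":[0,72,-170],"angular":[0,0,0],"fingers":0.66}]'
```

```text
time_s: 5.12
eef_pos: [585.4, 152.2, 30.9]
ee_rot: [0.0, 0.801, 0.598, 0.0]
force: [0.3, -0.6, 0.1]
grip_width: 0.663
grip_force: 0.0
```

```bash
python3 -m jog '[{"delta_pos":[0,0,50],"angular":[0,0,0],"fingers":0.7},{"delta_pos":[-20,-20,100],"angular":[0,0,0],"fingers":1},{"delta_pos":[-50,-50,150],"angular":[0,0,0],"fingers":1},{"delta_pos":[-75,-72,200],"angular":[0,0,0],"fingers":1},{"delta_pos":[-75,-72,200],"angular":[0,0,0],"fingers":1},{"delta_pos":[-75,-72,200],"angular":[0,0,0],"fingers":1}]'
python3 - <<'E'
from h import *
c=snap('wrist','w3'); s=ctrl.sense(); print(s['eef_pos'],s['joints'])
cv2.imwrite('pics/w3r.png',mask(c['pixels'],'red'))
show('nut',blob(c,'red',(0,0,560,260),30))
E
```

```text
time_s: 5.88
eef_pos: [510.0, 80.3, 229.9]
ee_rot: [-0.0, 0.801, 0.598, -0.0]
force: [0.3, -0.2, -0.6]
grip_width: 1.002
grip_force: 0.0
[509.95598151  80.45250876 229.19014719] [-7.08033462e-02  3.10207613e-01  1.55254797e+00  1.19837082e-04
  1.28069797e+00  2.16966640e-01]
nut rect [434.8 251.4] [50.3 53.9] 48.9 circ (434.6, 251.5, 29.3)
```

View pics/w3.png

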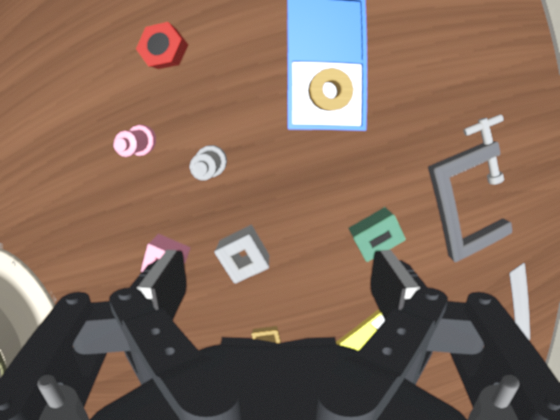

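Die stands upright in the white bay at (331,90); nut at (161,45), round punch (208,163), square die (241,255).

```bash
cat >> h.py <<'E'
def face(c,kind,win,z,close=9):
    "top face: brighter part of the colour blob by Otsu"
    u0,v0,u1,v1=win; f=mask(c['pixels'],kind)[v0:v1,u0:u1]; V=c['pixels'][v0:v1,u0:u1].max(2)
    t,_=cv2.threshold(V[f>0].reshape(-1,1),0,255,cv2.THRESH_OTSU); m=((f>0)&(V>t)).astype(np.uint8)
    m=cv2.morphologyEx(m,cv2.MORPH_OPEN,np.ones((2,2)))
    k=max(cv2.findContours(m,cv2.RETR_EXTERNAL,cv2.CHAIN_APPROX_NONE)[0],key=cv2.contourArea)
    k=cv2.convexHull(k)
    P=np.array([onz(c,p[0][0]+u0,p[0][1]+v0,z,True)[:2] for p in k],np.float32); M=cv2.moments(P)
    r=cv2.minAreaRect(P)
    return np.round([M['m10']/M['m00'],M['m01']/M['m00']],1),np.round(M['m00']),np.round(r[0],1),np.round(r[1],1),round(r[2],1),P
E
python3 - <<'E'
from h import *
c=load('w3')
*r,P=face(c,'red',(130,15,195,75),30); print('nut face',r, 'hex area',round(44*44*.866))
a=np.radians(np.arange(0,60,2)); w=[(round(max(np.ptp(P@[np.cos(t+k*np.pi/3),np.sin(t+k*np.pi/3)]) for k in range(3)),1),round(np.degrees(t))) for t in a]; print('flat normal at',sorted(w)[:3])
g=cv2.cvtColor(c['pixels'],cv2.COLOR_BGR2GRAY)
def hole(win,f,z):
    u0,v0,u1,v1=win; m=f(c['pixels'][v0:v1,u0:u1]).astype(np.uint8)
    k=max(cv2.findContours(m,0,1)[0],key=cv2.contourArea); M=cv2.moments(k); print('hole',cv2.contourArea(k),onz(c,M['m10']/M['m00']+u0,M['m01']/M['m00']+v0,z,True).round(1))
hole((140,25,180,65),lambda i:i.max(2)<80,30)
show('die',blob(c,'brass',(295,60,362,125),38))
show('bay',blob(c,'white',(280,50,370,135),4))
show('brassmaskface',dict(rect=face(c,'brass',(295,60,362,125),38)[2:5],circ=face(c,'brass',(295,60,362,125),38)[0]))
E
```

```text
nut face [array([432.2, 253. ]), np.float64(1716.0), array([432.1, 253. ]), array([44.8, 49.8]), 79.7] hex area 1677
flat normal at [(np.float64(45.0), 20), (np.float64(45.2), 18), (np.float64(45.7), 22)]Traceback (most recent call last):
  File "<stdin>", line 9, in <module>
  File "<stdin>", line 8, in hole
ValueError: max() iterable argument is empty
```

```bash
python3 - <<'E'
from h import *
c=load('w3')
show('die',blob(c,'brass',(295,60,362,125),38))
show('bay',blob(c,'white',(280,50,370,135),4))
r=face(c,'brass',(295,60,362,125),38); print(r[:5])
o=face(c,'white',(312,70,350,110),38); 
# hole of die: non-brass pixels inside ring
m=255-mask(c['pixels'],'brass')[66:114,306:356]
n,l,st,ce=cv2.connectedComponentsWithStats(m)
for i in range(1,n): print(st[i],ce[i]+[306,66], onz(c,*(ce[i]+[306,66]),38,True).round(1))
E
```

```text
die rect [583.5 153.5] [39.6 41.4] 75.3 circ (583.8, 152.8, 21.3)
bay rect [584.8 150.7] [69.  75.5] 73.7 circ (584.4, 150.8, 50.1)
(array([585.1, 152. ]), np.float64(1263.0), array([585., 152.]), array([39.6, 39.6]), 75.2)
[   0    0   50   48 1025] [330.42536585  89.85756098] [583.3 152.5  38. ]
[ 16  15  19  18 268] [330.55970149  89.22761194] [583.6 153.1  38. ]
```

```bash
python3 -m jog '[{"delta_pos":[-26,58,0],"angular":[0,0,-0.17],"fingers":1},{"delta_pos":[-52,115,-20],"angular":[0,0,-0.34],"fingers":1},{"delta_pos":[-78,173,-50],"angular":[0,0,-0.42],"fingers":1},{"delta_pos":[-78,173,-110],"angular":[0,0,-0.42],"fingers":1},{"delta_pos":[-78,173,-165],"angular":[0,0,-0.42],"fingers":1},{"delta_pos":[-78,173,-208],"angular":[0,0,-0.42],"fingers":0.85},{"delta_pos":[-78,173,-208],"angular":[0,0,-0.42],"fingers":0.3},{"delta_pos":[-78,173,-208],"angular":[0,0,-0.42],"fingers":0.3},{"delta_pos":[-78,173,-208],"angular":[0,0,-0.42],"fingers":0.3},{"delta_pos":[-78,173,-208],"angular":[0,0,-0.42],"fingers":0.3}]'
```

```text
time_s: 7.18
eef_pos: [432.5, 253.3, 23.2]
ee_rot: [0.0, 0.908, 0.418, 0.001]
force: [0.2, -0.5, -2.9]
grip_width: 0.504
grip_force: 44.4
```

```bash
python3 -m jog '[{"delta_pos":[0,0,50],"angular":[0,0,0],"fingers":0.3},{"delta_pos":[20,-10,100],"angular":[0,0,0],"fingers":0.3},{"delta_pos":[70,-45,120],"angular":[0,0,0],"fingers":0.3},{"delta_pos":[120,-80,120],"angular":[0,0,0],"fingers":0.3},{"delta_pos":[152,-101,120],"angular":[0,0,0],"fingers":0.3},{"delta_pos":[152,-101,120],"angular":[0,0,0],"fingers":0.3},{"delta_pos":[152,-101,120],"angular":[0,0,0],"fingers":0.3}]'
python3 - <<'E'
from h import *
c=snap('wrist','w4'); s=ctrl.sense(); print(s['eef_pos'],s['grip_width'])
z=s['eef_pos'][2]-23.2+30
*r,P=face(c,'red',(180,150,380,380),z); print(r)
E
```

```text
time_s: 8.05
eef_pos: [583.5, 152.5, 142.4]
ee_rot: [-0.0, 0.908, 0.418, -0.0]
force: [0.8, -0.4, -2.1]
grip_width: 0.51
grip_force: 44.4
[583.34961701 152.76370532 142.44134023] 0.5085719050332494
[array([584.2, 152.8]), np.float64(1693.0), array([584.3, 152.9]), array([50.4, 43.7]), 49.4]
```

View pics/w4.png

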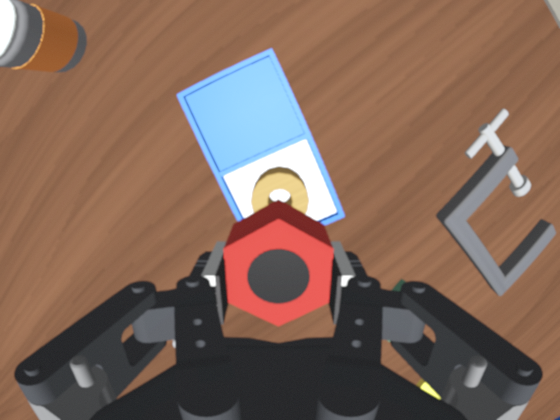

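The nut is held square and upright, centred within 1 mm of the TCP and directly above the die.

```bash
python3 -m jog '[{"delta_pos":[0.5,0,-40],"angular":[0,0,0],"fingers":0.3},{"delta_pos":[0.5,0,-66],"angular":[0,0,0],"fingers":0.3},{"delta_pos":[0.5,0,-76],"angular":[0,0,0],"fingers":0.3},{"delta_pos":[0.5,0,-80.5],"angular":[0,0,0],"fingers":0.3},{"delta_pos":[0.5,0,-80.5],"angular":[0,0,0],"fingers":0.3},{"delta_pos":[0.5,0,-80.5],"angular":[0,0,0],"fingers":0.54},{"delta_pos":[0.5,0,-80.5],"angular":[0,0,0],"fingers":0.6},{"delta_pos":[0.5,0,-80.5],"angular":[0,0,0],"fingers":0.7},{"delta_pos":[0.5,0,-80.5],"angular":[0,0,0],"fingers":0.7}]'
```

```text
time_s: 9.22
eef_pos: [584.7, 152.1, 61.9]
ee_rot: [0.0, 0.908, 0.418, 0.0]
force: [0.1, 0.7, -0.3]
grip_width: 0.697
grip_force: 0.0
```

```bash
python3 -m jog '[{"delta_pos":[0,0,60],"angular":[0,0,0],"fingers":0.7},{"delta_pos":[-30,-30,110],"angular":[0,0,0.17],"fingers":1},{"delta_pos":[-70,-75,150],"angular":[0,0,0.34],"fingers":1},{"delta_pos":[-115,-132,170],"angular":[0,0,0.42],"fingers":1},{"delta_pos":[-115,-132,170],"angular":[0,0,0.42],"fingers":1},{"delta_pos":[-115,-132,170],"angular":[0,0,0.42],"fingers":1}]'
python3 - <<'E'
from h import *
c=snap('wrist','w5'); s=ctrl.sense(); print(s['eef_pos'])
*r,P=face(c,'red',(250,0,400,160),68); print(r)
E
```

```text
time_s: 9.98
eef_pos: [469.4, 19.3, 232.7]
ee_rot: [0.001, 0.802, 0.597, 0.001]
force: [0.5, 1.0, 0.7]
grip_width: 1.0
grip_force: 0.0
[469.75238755  20.02255642 232.0878807 ]
[array([585.3, 149.5]), np.float64(1454.0), array([585.6, 148.3]), array([37.8, 49.7]), 79.4]
```

View pics/w5.png

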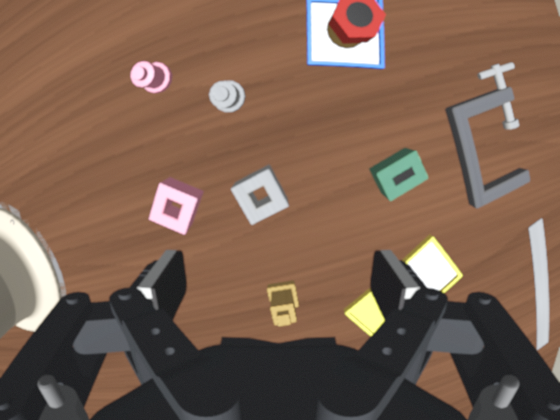

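Nut sits upright on the die at (357,18). Round punch is at (227,96), with its tip near (220,93), and the square die at (260,195).

```bash
python3 - <<'E'
from h import *
c=load('w5')
r=face(c,'steel',(200,70,255,120),60); print('tip',r[:5])
show('foot@12',blob(c,'steel',(200,70,255,120),12))
r=face(c,'steel',(222,158,298,230),34); print('sqdie',r[:5])
cv2.imwrite('pics/p5.png',cv2.resize(c['pixels'][66:126,196:260],None,fx=9,fy=9,interpolation=cv2.INTER_NEAREST))
E
```

```text
tip (array([448.7, 111.7]), np.float64(690.0), array([448.4, 111.2]), array([27.8, 30.6]), 71.8)
foot@12 rect [441.3 117.1] [34.4 39.8] 71.2 circ (441.6, 118.1, 20.0)
sqdie (array([445.6,   5.2]), np.float64(1997.0), array([445.6,   5.2]), array([44.9, 45. ]), 11.4)
```

View pics/p5.png

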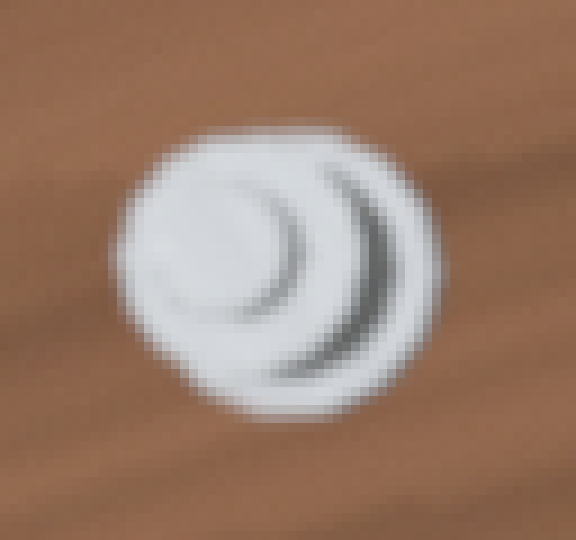

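```bash
python3 - <<'E'
from h import *
c=load('w5'); print(onz(c,220.0,93.0,60,1),onz(c,228.7,96.2,11,1),onz(c,196+442/9,66+270/9,11,1))
E
```

```text
[442.99993106 116.87670493  60.        ] [443.51760634 116.11688613  11.        ] [460.19776488 110.86999254  11.        ]
```

```bash
python3 -m jog '[{"delta_pos":[-15,55,-10],"angular":[0,0,0],"fingers":1},{"delta_pos":[-26.3,96.3,-50],"angular":[0,0,0],"fingers":1},{"delta_pos":[-26.3,96.3,-100],"angular":[0,0,0],"fingers":1},{"delta_pos":[-26.3,96.3,-150],"angular":[0,0,0],"fingers":0.9},{"delta_pos":[-26.3,96.3,-199],"angular":[0,0,0],"fingers":0.8},{"delta_pos":[-26.3,96.3,-199],"angular":[0,0,0],"fingers":0.1},{"delta_pos":[-26.3,96.3,-199],"angular":[0,0,0],"fingers":0.1},{"delta_pos":[-26.3,96.3,-199],"angular":[0,0,0],"fingers":0.1},{"delta_pos":[-26.3,96.3,-199],"angular":[0,0,0],"fingers":0.1},{"delta_pos":[-26.3,96.3,-199],"angular":[0,0,0],"fingers":0.1}]'
```

```text
time_s: 11.28
eef_pos: [444.6, 116.7, 34.6]
ee_rot: [0.001, 0.801, 0.598, 0.002]
force: [-0.1, 2.4, 8.0]
grip_width: 0.286
grip_force: 40.2
```

```bash
python3 -m jog '[{"delta_pos":[0,0,15],"angular":[0,0,0],"fingers":0.1},{"delta_pos":[0,0,60],"angular":[0,0,0],"fingers":0.1},{"delta_pos":[20,13,110],"angular":[0,0,0],"fingers":0.1},{"delta_pos":[65,42,140],"angular":[0,0,0],"fingers":0.1},{"delta_pos":[115,75,140],"angular":[0,0,0],"fingers":0.1},{"delta_pos":[161.5,104.6,140],"angular":[0,0,0],"fingers":0.1},{"delta_pos":[161.5,104.6,140],"angular":[0,0,0],"fingers":0.1},{"delta_pos":[161.5,104.6,140],"angular":[0,0,0],"fingers":0.1}]'
python3 - <<'E'
from h import *
c=snap('wrist','w6'); s=ctrl.sense(); print(s['eef_pos'],s['grip_width'],s['force'])
d=snap('side','s6')
a=c['pixels'][140:360,180:380]; b=d['pixels'][200:330,180:360]
a=cv2.resize(a,(400,440)); b=cv2.resize(b,(400,289)); 
cv2.imwrite('pics/c6.png',np.hstack([a,np.vstack([b,np.zeros((151,400,3),np.uint8)])]))
E
```

```text
time_s: 12.28
eef_pos: [604.1, 220.8, 173.3]
ee_rot: [-0.0, 0.801, 0.598, -0.0]
force: [-0.1, -0.2, -1.0]
grip_width: 0.286
grip_force: 40.0
[604.03702579 220.56917269 173.60448006] 0.2910159428991359 [ 0.51629292 -0.04699201 -2.10460509]
```

View pics/c6.png

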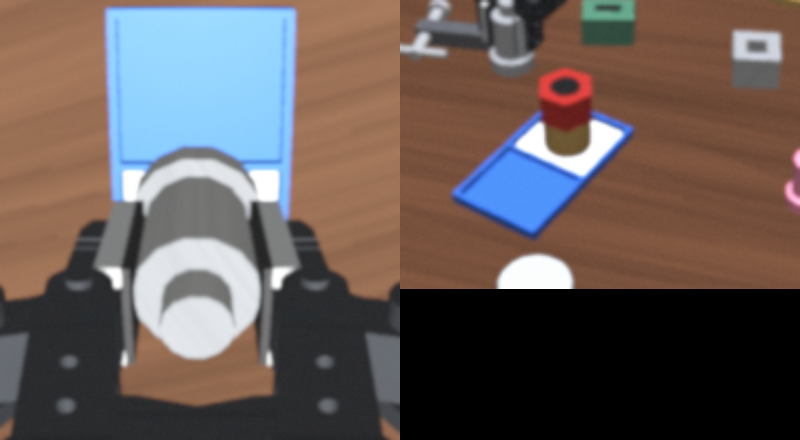

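Punch hangs upright in the jaws, and the nut sits centred on the die in the side view.

```bash
python3 -m jog '[{"delta_pos":[0,0,-50],"angular":[0,0,0],"fingers":0.1},{"delta_pos":[0,0,-100],"angular":[0,0,0],"fingers":0.1},{"delta_pos":[0,0,-124],"angular":[0,0,0],"fingers":0.1},{"delta_pos":[0,0,-131],"angular":[0,0,0],"fingers":0.1},{"delta_pos":[0,0,-133.5],"angular":[0,0,0],"fingers":0.1},{"delta_pos":[0,0,-133.5],"angular":[0,0,0],"fingers":0.1},{"delta_pos":[0,0,-133.5],"angular":[0,0,0],"fingers":0.33},{"delta_pos":[0,0,-133.5],"angular":[0,0,0],"fingers":0.45},{"delta_pos":[0,0,-133.5],"angular":[0,0,0],"fingers":0.55},{"delta_pos":[0,0,-133.5],"angular":[0,0,0],"fingers":0.55}]'
python3 -m jog '[{"delta_pos":[0,0,50],"angular":[0,0,0],"fingers":0.6},{"delta_pos":[0,0,110],"angular":[0,0,0],"fingers":0.7},{"delta_pos":[-30,-30,160],"angular":[0,0,0],"fingers":1},{"delta_pos":[-60,-80,190],"angular":[0,0,0],"fingers":1}]'
```

```text
time_s: 13.62
eef_pos: [604.9, 221.1, 39.4]
ee_rot: [0.0, 0.801, 0.598, 0.0]
force: [0.2, -0.7, -0.5]
grip_width: 0.553
grip_force: 0.0
time_s: 14.12
eef_pos: [547.1, 145.4, 228.9]
ee_rot: [0.001, 0.801, 0.599, 0.001]
force: [0.9, -0.8, 0.1]
grip_width: 1.0
grip_force: 0.0
```

```bash
python3 -m jog '[{"delta_pos":[-33,-45,0],"angular":[0,0,-0.18],"fingers":1},{"delta_pos":[-66,-90,0],"angular":[0,0,-0.36],"fingers":1},{"delta_pos":[-99,-136,0],"angular":[0,0,-0.54],"fingers":1},{"delta_pos":[-99,-136,-30],"angular":[0,0,-0.72],"fingers":1},{"delta_pos":[-99,-136,-60],"angular":[0,0,-0.9],"fingers":1},{"delta_pos":[-99,-136,-100],"angular":[0,0,-1.082],"fingers":1},{"delta_pos":[-99,-136,-120],"angular":[0,0,-1.082],"fingers":1},{"delta_pos":[-99,-136,-165],"angular":[0,0,-1.082],"fingers":0.9},{"delta_pos":[-99,-136,-204],"angular":[0,0,-1.082],"fingers":0.85},{"delta_pos":[-99,-136,-204],"angular":[0,0,-1.082],"fingers":0.8}]'
python3 -m jog '[{"delta_pos":[0,0,0],"angular":[0,0,0],"fingers":0.3},{"delta_pos":[0,0,0],"angular":[0,0,0],"fingers":0.3},{"delta_pos":[0,0,0],"angular":[0,0,0],"fingers":0.3},{"delta_pos":[0,0,0],"angular":[0,0,0],"fingers":0.3},{"delta_pos":[0,0,0],"angular":[0,0,0],"fingers":0.3}]'
```

```text
time_s: 15.38
eef_pos: [447.2, 9.7, 21.0]
ee_rot: [-0.001, 0.995, 0.1, -0.002]
force: [-0.0, 0.7, -0.1]
grip_width: 0.803
grip_force: 0.0
time_s: 16.0
eef_pos: [449.6, 9.2, 24.3]
ee_rot: [0.001, 0.995, 0.1, 0.002]
force: [-0.7, -0.7, 7.4]
grip_width: 0.512
grip_force: 42.1
```

```bash
python3 -m jog '[{"delta_pos":[0,0,20],"angular":[0,0,0],"fingers":0.3},{"delta_pos":[0,0,75],"angular":[0,0,0],"fingers":0.3},{"delta_pos":[20,-42,120],"angular":[0,0,0.1],"fingers":0.3},{"delta_pos":[40,-84,170],"angular":[0,0,0.2],"fingers":0.3},{"delta_pos":[65,-130,175],"angular":[0,0,0.27],"fingers":0.3},{"delta_pos":[90,-180,175],"angular":[0,0,0.27],"fingers":0.3},{"delta_pos":[100,-209,175],"angular":[0,0,0.27],"fingers":0.3},{"delta_pos":[100,-209,175],"angular":[0,0,0.27],"fingers":0.3},{"delta_pos":[100,-209,175],"angular":[0,0,0.27],"fingers":0.3},{"delta_pos":[100,-209,175],"angular":[0,0,0.27],"fingers":0.3}]'
python3 - <<'E'
from h import *
c=snap('wrist','w7'); s=ctrl.sense(); print(s['eef_pos'],s['ee_rot'])
show('bay',blob(c,'white',(150,0,560,200),4))
r=face(c,'steel',(228,190,330,330),s['eef_pos'][2]+9.7); print('die',r[:5])
E
```

```text
time_s: 17.25
eef_pos: [548.3, -198.5, 197.9]
ee_rot: [-0.0, 0.972, 0.234, 0.0]
force: [-0.6, 0.4, -4.0]
grip_width: 0.505
grip_force: 42.7
[ 548.3883368  -198.60009379  197.90758044] [5.02918432e-05 9.72298240e-01 2.33743710e-01 9.28258520e-05]
bay rect [ 618.3 -163.9] [68.1 75. ] 27.6 circ (618.6, -164.0, 49.7)
die (array([ 544.8, -201.1]), np.float64(1723.0), array([ 545.3, -201. ]), array([41.1, 44.3]), 27.0)
```

View pics/w7.png

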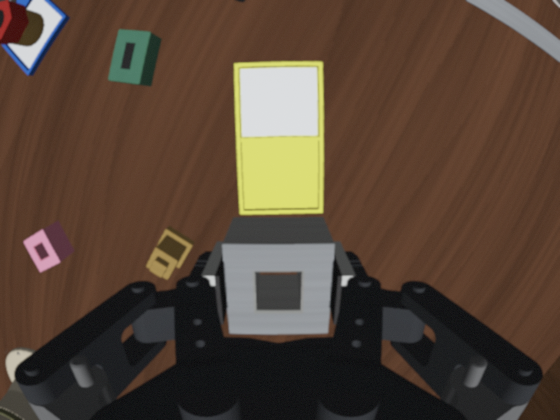

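White bay is at (280,101) px, measuring 68 x 75 mm at (618.3,-163.9). The die is held square with a 4 mm offset toward the wrist, which I'll allow for.

```bash
python3 -m jog '[{"delta_pos":[40,20,0],"angular":[0,0,0],"fingers":0.3},{"delta_pos":[73,37,-30],"angular":[0,0,0],"fingers":0.3},{"delta_pos":[73,37,-80],"angular":[0,0,0],"fingers":0.3},{"delta_pos":[73,37,-130],"angular":[0,0,0],"fingers":0.3},{"delta_pos":[73,37,-157],"angular":[0,0,0],"fingers":0.3},{"delta_pos":[73,37,-166],"angular":[0,0,0],"fingers":0.3},{"delta_pos":[73,37,-169],"angular":[0,0,0],"fingers":0.3},{"delta_pos":[73,37,-169],"angular":[0,0,0],"fingers":0.3},{"delta_pos":[73,37,-169],"angular":[0,0,0],"fingers":0.58},{"delta_pos":[73,37,-169],"angular":[0,0,0],"fingers":0.66}]'
python3 -m jog '[{"delta_pos":[0,0,0],"angular":[0,0,0],"fingers":0.68},{"delta_pos":[0,0,50],"angular":[0,0,0],"fingers":0.7},{"delta_pos":[0,0,110],"angular":[0,0,0],"fingers":0.8},{"delta_pos":[-50,0,140],"angular":[0,0,0],"fingers":1},{"delta_pos":[-110,0,180],"angular":[0,0,0],"fingers":1},{"delta_pos":[-170,0,200],"angular":[0,0,0],"fingers":1},{"delta_pos":[-230,0,200],"angular":[0,0,0],"fingers":1},{"delta_pos":[-260,-10,200],"angular":[0,0,0],"fingers":1},{"delta_pos":[-260,-10,200],"angular":[0,0,0],"fingers":1},{"delta_pos":[-260,-10,200],"angular":[0,0,0],"fingers":1}]'
python3 - <<'E'
from h import *
c=snap('wrist','w8'); s=ctrl.sense(); print(s['eef_pos'],s['ee_rot'])
E
```

```text
time_s: 18.55
eef_pos: [622.0, -162.8, 29.6]
ee_rot: [0.001, 0.972, 0.233, 0.001]
force: [0.8, 0.4, -0.0]
grip_width: 0.661
grip_force: 0.0
time_s: 19.8
eef_pos: [362.0, -172.7, 228.8]
ee_rot: [0.0, 0.972, 0.233, 0.0]
force: [-0.4, -0.9, 0.5]
grip_width: 1.0
grip_force: 0.0
[ 362.16868777 -172.56513185  228.65366041] [1.45711525e-04 9.72380643e-01 2.33400569e-01 1.96208258e-04]
```

View pics/w8.png

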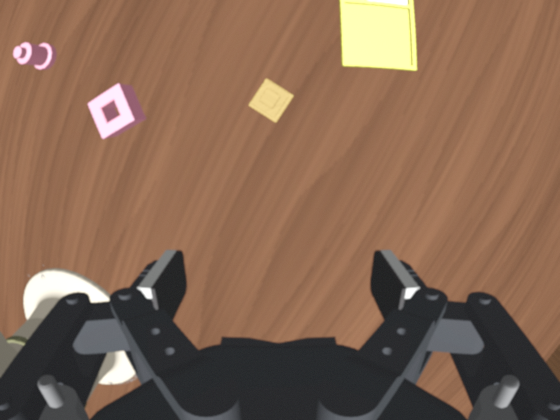

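Square punch at (271,100), seen almost from above, with its foot outline clear.

```bash
python3 - <<'E'
from h import *
c=load('w8')
show('foot',blob(c,'brass',(240,70,305,130),12))
print(onz(c,269.5,99,60,1), -c['R'].T@c['t'].ravel())
E
```

```text
foot rect [ 430.4 -129.8] [37.1 37.6] 83.8 circ (430.4, -129.9, 24.9)
[ 429.44670924 -130.60609776   60.        ] [ 421.3060541  -142.91032594  353.89282302]
```

```bash
python3 -m jog '[{"delta_pos":[34,21,-10],"angular":[0,0,-0.18],"fingers":1},{"delta_pos":[68,42.6,-40],"angular":[0,0,-0.36],"fingers":1},{"delta_pos":[68,42.6,-80],"angular":[0,0,-0.54],"fingers":1},{"delta_pos":[68,42.6,-100],"angular":[0,0,-0.579],"fingers":1},{"delta_pos":[68,42.6,-145],"angular":[0,0,-0.579],"fingers":0.9},{"delta_pos":[68,42.6,-192.5],"angular":[0,0,-0.579],"fingers":0.8},{"delta_pos":[68,42.6,-192.5],"angular":[0,0,-0.579],"fingers":0.7},{"delta_pos":[68,42.6,-192.5],"angular":[0,0,-0.579],"fingers":0.1},{"delta_pos":[68,42.6,-192.5],"angular":[0,0,-0.579],"fingers":0.1},{"delta_pos":[68,42.6,-192.5],"angular":[0,0,-0.579],"fingers":0.1}]'
python3 -m jog '[{"delta_pos":[0,0,0],"angular":[0,0,0],"fingers":0.1},{"delta_pos":[0,0,0],"angular":[0,0,0],"fingers":0.1}]'
```

```text
time_s: 21.1
eef_pos: [430.7, -130.4, 37.8]
ee_rot: [0.001, 0.999, -0.054, 0.002]
force: [-0.1, 1.4, 7.6]
grip_width: 0.295
grip_force: 40.4
time_s: 21.35
eef_pos: [430.7, -130.4, 37.8]
ee_rot: [0.001, 0.999, -0.054, 0.002]
force: [0.8, 0.7, 7.3]
grip_width: 0.298
grip_force: 40.4
```

```bash
python3 -m jog '[{"delta_pos":[0,0,15],"angular":[0,0,0],"fingers":0.1},{"delta_pos":[0,0,60],"angular":[0,0,0],"fingers":0.1},{"delta_pos":[20,-11,110],"angular":[0,0,0.18],"fingers":0.1},{"delta_pos":[65,-36,120],"angular":[0,0,0.36],"fingers":0.1},{"delta_pos":[100,-55,120],"angular":[0,0,0.54],"fingers":0.1},{"delta_pos":[123.4,-67.7,120],"angular":[0,0,0.585],"fingers":0.1},{"delta_pos":[123.4,-67.7,120],"angular":[0,0,0.585],"fingers":0.1},{"delta_pos":[123.4,-67.7,120],"angular":[0,0,0.585],"fingers":0.1},{"delta_pos":[123.4,-67.7,120],"angular":[0,0,0.585],"fingers":0.1}]'
python3 - <<'E'
from h import *
c=snap('wrist','w9')
E
```

```text
time_s: 22.48
eef_pos: [552.5, -197.3, 156.5]
ee_rot: [0.0, 0.972, 0.236, 0.0]
force: [0.3, 0.2, -2.4]
grip_width: 0.298
grip_force: 39.9
```

View pics/w9.png

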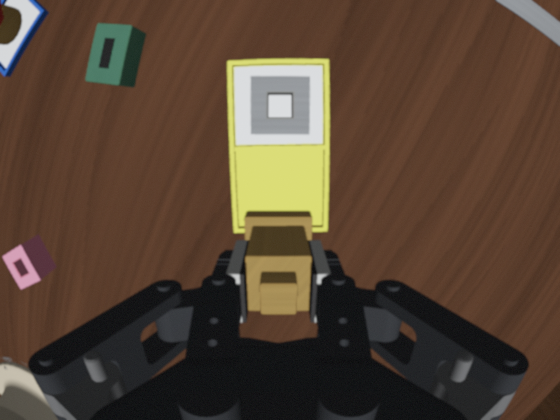

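Square die sits centred in the white bay at (280,105), and the punch is held upright and square.

```bash
python3 -m jog '[{"delta_pos":[0,0,-50],"angular":[0,0,0],"fingers":0.1},{"delta_pos":[0,0,-90],"angular":[0,0,0],"fingers":0.1},{"delta_pos":[0,0,-106],"angular":[0,0,0],"fingers":0.1},{"delta_pos":[0,0,-112],"angular":[0,0,0],"fingers":0.1},{"delta_pos":[0,0,-114],"angular":[0,0,0],"fingers":0.1},{"delta_pos":[0,0,-114],"angular":[0,0,0],"fingers":0.1},{"delta_pos":[0,0,-114],"angular":[0,0,0],"fingers":0.34},{"delta_pos":[0,0,-114],"angular":[0,0,0],"fingers":0.45},{"delta_pos":[0,0,-114],"angular":[0,0,0],"fingers":0.55},{"delta_pos":[0,0,-114],"angular":[0,0,0],"fingers":0.55}]'
python3 -m jog '[{"delta_pos":[0,0,50],"angular":[0,0,0],"fingers":0.6},{"delta_pos":[0,0,110],"angular":[0,0,0],"fingers":0.7},{"delta_pos":[-50,0,150],"angular":[0,0,0],"fingers":1},{"delta_pos":[-100,-20,200],"angular":[0,0,0],"fingers":1},{"delta_pos":[-150,-20,220],"angular":[0,0,0],"fingers":1},{"delta_pos":[-200,-20,220],"angular":[0,0,0],"fingers":1},{"delta_pos":[-200,-20,220],"angular":[0,0,0],"fingers":1},{"delta_pos":[-200,-20,220],"angular":[0,0,0],"fingers":1}]'
python3 - <<'E'
from h import *
a=snap('top','t10')['pixels'][150:320,170:450]; b=snap('side','s10')['pixels'][140:380,190:410]
cv2.imwrite('pics/f.png',np.hstack([cv2.resize(b,(385,420)),cv2.copyMakeBorder(cv2.resize(a,(415,252)),0,168,0,0,0)]))
E
```

```text
time_s: 23.78
eef_pos: [552.9, -197.7, 42.1]
ee_rot: [0.0, 0.972, 0.236, 0.0]
force: [0.4, 0.6, -0.6]
grip_width: 0.553
grip_force: 0.0
time_s: 24.78
eef_pos: [353.3, -217.8, 262.2]
ee_rot: [0.0, 0.972, 0.236, 0.0]
force: [0.5, 0.2, -0.9]
grip_width: 1.001
grip_force: 0.0
```

View pics/f.png

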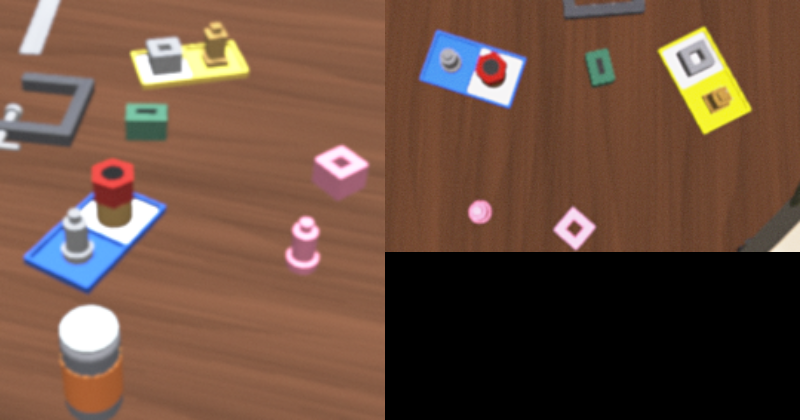

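All five parts stand upright in their bays with the nut on its die; the green die, can, clamp and pink parts are undisturbed.

```bash
python3 -c "
from rig import ctrl
print(ctrl.finish_job())"
```

```text
the job is handed in; nothing more can be done
None
```

Both tooling kits are made up as asked and handed in after about 25 s of the 120 s allowed; the final pictures showed every part upright and the nut centred on its die.

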